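Load the last tube and dock the rack under the bench shelf

TASK

Put the loose blue-capped tube all the way down into the free hole of the green tube rack. Then slide the rack by its yellow tab into the bay under the low white shelf until it comes firmly home against the rubber buffer of the stop hidden at the back, pressing the buffer with about 10 N over and above what it takes to slide the rack, never with more than 20 N, and let go so that it stays there. Nothing may knock the underside of the shelf, and everything else on the bench stays where it is.

Things in the scene. Friction and masses are not known exactly. Their poses are not given: they have to be found in the camera images.
- rack: Green tube rack, loose, 0.6 to 1.0 kg; dragging it over the steel bench takes 2 to 5 N, up to 20 N if a gripper bears down on it. Block 96 (x) by 130 (y) by 42 mm high; origin under its middle at bench height. Its +x face goes into the bay first. Three blue-capped tubes are fixed in its back row (x = 24 mm, y = -42, 0, 42 mm; cap tops 78 mm above the bench). The front row has one free hole; the tab is in front (-x).
- rack_hole (a point): Centre of the mouth of the rack's free hole, at the top of the block (rack x = -24 mm, y = 0, z = 42 mm). Hole 32 mm wide, 36 mm deep, its floor 6 mm above the bench.
- rack_tab (a point): Middle of the rack's yellow upright tab (rack x = -106 mm, y = 0, z = 45 mm): 34 mm long (x) by 12 mm thick (y), top 60 mm above the bench, standing on a 6 mm thick foot plate 40 mm wide. Grip it from above across its thickness. It stays outside the shelf.
- rack_rear (a point): Middle of the rack's rear face (rack x = 48 mm, y = 0, z = 30 mm), which meets the stop.
- tube: The loose tube, standing upright on the bench left or right of the rack: clear body 26 mm in diameter, blue cap 32 mm in diameter and 18 mm high, 72 mm tall in all, 50 g. Origin at the centre of its foot, z up along the tube. Seated in the hole, its foot stands 6 mm and its cap's top 78 mm above the bench.
- other_tube: The same tube with an orange cap, not wanted: leave it standing.
- shelf: Low white bench shelf, fixed: the overhang. Origin on the bench below the middle of the deck's front edge; x points into the bay, z up. Deck 160 mm deep (x), 250 mm wide, underside 92 mm and top 108 mm above the bench; legs at y = +-117 mm; a blue tub and a white bottle on it at x = 80 mm and beyond, up to 175 mm high.
- guides: Two fixed aluminium guide rails of the bay on the bench, 20 mm high, with the same origin and axes as the shelf: 136 mm apart, straight from x = -30 to +100 mm, flaring outwards in front of that to about 160 mm apart at x = -60 mm.
- stop: Fixed bracket of the stop at the back of the bay, 60 mm high, standing at shelf x = 145 mm; same origin and axes as the shelf. It carries a nose that is set differently every time and cannot be seen: the face of its rubber buffer (30 mm wide, 20 to 40 mm above the bench, in the middle) lies anywhere from 55 to 95 mm in shelf x.
- stop_line (a point): Point in the bay where the pins' tips can first be met (shelf x = 45 mm, y = 0, z = 30 mm), the same for every setting. Two light pins stand 10 mm ahead of the buffer and push back with only 1 N in all once the rack reaches the buffer; the buffer then gives only 1 mm for every 10 N more. At home the rack's origin is 7 to 47 mm into the bay (shelf x). Let go there, the rack is held against the pins by the bench's friction; do not pull it back.
- dishes: Stack of four amber culture dishes, 92 mm across: bystander.
- dishes2: Stack of two such dishes: bystander.
- reagent: Amber bottle, 66 mm across, 150 mm high: bystander.
- beaker: Clear beaker, 100 mm across, 90 mm high: bystander.

How it is judged:
By the outcome, as a careful person would: the job done as asked, in the order asked, and still so for the second after the job is handed in, with the robot touching nothing.
It also fails if it takes over 72 s, if anything falls off the work surface, if the arm or the gripper's body presses on something with over 40 N, if the wrist force passes 120 N, or if a joint passes its speed limit or range.

ROBOT

A 7-joint arm with a two-finger parallel gripper is mounted at the origin on the work surface. World frame = base frame: x ahead of the robot, y to its left, z up, the work surface at z = 0. Lengths are in m, angles in rad, forces in N, time in s.
With the tool pointing down it reaches from about 0.4 to 0.85 m from the base axis. Payload 10.4 kg.
Tool frame: the origin (TCP) lies midway between the tips of the shut fingers; the grasp point (between the pads) lies 19 mm behind it; z points along the fingers, y is the line along which they close (so a half turn about z gives the same grasp; the last joint's range is limited). The gripper opens to 85 mm and grips with 20 to 120 N. Pads are 22 mm wide; open, the fingers measure 114 mm over their backs; the gripper's body (76 mm by 85 mm) begins 54 mm behind the grasp point. The pads swing forward as they close: fully open they stand 13 mm farther back than shut.
Start: joints at [-1.135, 0.332, -0.065, 1.46, 0.022, 1.35, -0.088], TCP at [0.277, 0.56, 0.231] pointing down, gripper open.
Joint ranges: [-2.6, 2.6], [-0.5, 2.12], [-1.47, 1.34], [0.16, 2.42], [-1.27, 4.41], [0.06, 2.06], [-2.6, 2.6]. Speed limits (rad/s): [2.22, 2.22, 2.79, 2.79, 3.14, 3.14, 3.14].

INTERFACE

Orientations are given as a unit quaternion [x, y, z, w].
In Python, from workcell import get_obs, camera, camera_params, hand_in gives the robot as it stands.
- The arm moves only by the tool carry_out, never from a script. Its argument "commands" is a list that holds one entry, the list of rows, each a list of 6 numbers: the shift along the tool's x, y, z in units of 40 mm (1.0 is 40 mm), then the turn, a rotation vector about the tool's x, y, z in units of 6 degrees (1.0 is 6 degrees). In form: [[[x, y, z, ax, ay, az], ...]]. A call has 1 to 20 rows; each row shifts and turns the commanded pose from where the row before left it, along the tool's axes as they then stand; what a row does not reach is not made up. A row lasts 1/12 s, in which the tool goes at most 41.7 mm and 7.16 degrees, less where a joint would pass 70% of its speed; a pose out of reach is approached as far as the arm can. A call is refused whole if a number of a shift passes 1 or a number of a turn 1, either way. A call with a gripper value outside its range is refused whole. "hand" is the closure, from -1 (fully open) to 1 (shut), set as the call begins (left out, the last holds). The fingers move at their own pace and stop on an object; "force" is the grip in N (left out, the last holds). Time passes only in rows, so rows that do not move let the fingers close. It gives the time, the measured TCP pose, the force, the opening and the grip force at its end, in the units of the state.
- get_obs(): the state, without advancing time (a new reading comes with each control period).
- camera(name): name is "scene" or "side" or "wrist"; returns the picture (480x640x3 uint8, red, green, blue); there is no depth.
- camera_params(name): a dict with "mtx" (3x3 intrinsics, pixels), "R" (3x3) and "t" (3): a world point X has camera coordinates R X + t. Camera axes: x right, y down, z forward; pixel columns grow to the right and rows downward; lengths in m; the calibration is good to about 2 mm. A picture is of the moment at which its call begins: read the wrist's pose just before it. camera_params takes no time and is no camera call; for the wrist camera it gives the pose at the moment of the call.
- hand_in(): hands the job in; it is judged then, once.
The state is a dict: "clock": time; "joint_pos": joint angles; "joint_velocities": joint speeds; "tau": joint torques, N m; "position": TCP position; "ee_rot": TCP orientation; "ft_force": force on the tool from outside, world axes, zero at the start; "torque": the same for the moment, N m; "grip_width": opening from 0.0 (shut) to 1.0 (fully open); "grasp_force": force on a finger pad.
Only numpy, scipy, OpenCV 4.12 (cv2) and the standard library are available. Lean on these libraries where they do the work, as an engineer would, in place of code of your own. Each camera call takes 0.05 s, during which the arm holds its last target. There are 200 camera calls.

## Working session

There is one attempt and no reset: what is moved stays moved. The work goes in short steps, Python scripts to look and compute and a tool call to move; the robot and the scene stay as the last step left them, time stands still between calls to the robot, and variables do not carry over. Pictures are saved under pics/ and viewed, at most 13 in all, crops included, and the job is handed in when it is done.

Besides the shell and the picture viewer there is one more tool, called as a command line: name --argument value ..., lists and objects as JSON in quotes. carry_out: Moves the arm, as the interface text tells. Its arguments: {"type":"object","properties":{"commands":{"type":"array"},"hand":{"type":"number"},"force":{"type":"number"}},"required":["commands"]}

```bash
mkdir -p pics
python3 - <<'E'
from workcell import *
import cv2,numpy as np
o=get_obs(); print({k:np.round(v,3).tolist() for k,v in o.items()})
for n in ("scene","side"):
    cv2.imwrite(f"pics/{n}0.png",camera(n)[:,:,::-1]); p=camera_params(n); print(n,{k:np.round(v,3).tolist() for k,v in p.items()})
E
```

```text
{'clock': 0.0, 'joint_pos': [-1.135, 0.333, -0.065, 1.461, 0.022, 1.35, -0.089], 'joint_velocities': [-0.001, 0.001, -0.001, 0.0, -0.0, -0.001, -0.002], 'tau': [0.0, -62.546, 0.049, -39.16, 0.016, 0.01, -0.0], 'position': [0.277, 0.56, 0.231], 'ee_rot': [0.227, 0.974, -0.001, -0.0], 'ft_force': [-0.145, -0.125, 0.01], 'torque': [0.011, 0.042, -0.003], 'grasp_force': 0.0, 'grip_width': 1.003}
scene {'mtx': [[524.786, 0.0, 320.027], [0.0, 524.786, 229.488], [0.0, 0.0, 1.0]], 'R': [[0.785, 0.62, 0.012], [0.536, -0.668, -0.516], [-0.312, 0.412, -0.856]], 't': [-0.439, -0.281, 1.79]}
side {'mtx': [[488.323, 0.0, 325.501], [0.0, 488.323, 242.525], [0.0, 0.0, 1.0]], 'R': [[-0.983, -0.181, -0.014], [-0.093, 0.569, -0.817], [0.156, -0.802, -0.576]], 't': [0.569, 0.088, 1.339]}
```

View pics/scene0.png

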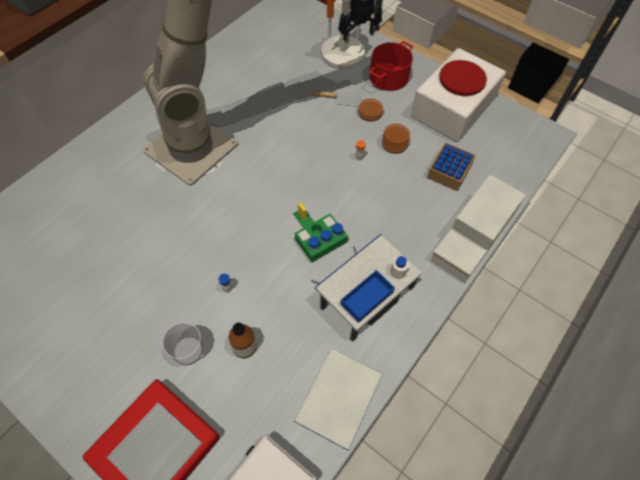

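View pics/side0.png

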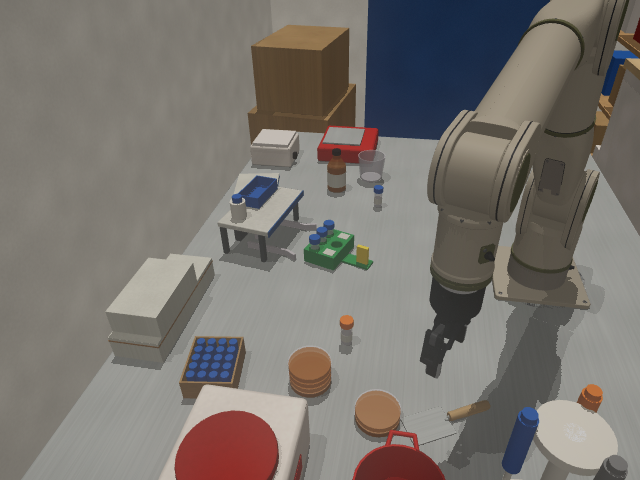

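The scene view shows the loose blue tube at about (225,280), the rack at (321,236) with its tab at (303,211), and the shelf deck with corners near (318,287), (380,237), (420,273) and (360,325). In the side view the tube is at (378,189), the rack caps at (314-329,226-240) and the tab at (363,253).

```bash
cat > h.py <<'E'
from workcell import *
import cv2,numpy as np
from scipy.spatial.transform import Rotation as Rn
def ray(p,uv):
    d=np.linalg.inv(p['mtx'])@np.array([uv[0],uv[1],1.]); R=np.array(p['R']); return -R.T@np.array(p['t']), R.T@d
def onz(p,uv,z):
    c,d=ray(p,uv); return c+d*(z-c[2])/d[2]
def tri(rs):
    A=np.zeros((3,3));b=np.zeros(3)
    for c,d in rs:
        d=d/np.linalg.norm(d);M=np.eye(3)-np.outer(d,d);A+=M;b+=M@c
    return np.linalg.solve(A,b)
def blobs(rgb,lo,hi,amin=15):
    m=cv2.inRange(cv2.cvtColor(rgb,cv2.COLOR_RGB2HSV),lo,hi)
    n,_,s,c=cv2.connectedComponentsWithStats(m)
    return [(c[i].round(1).tolist(),int(s[i,4]),s[i,:4].tolist()) for i in range(1,n) if s[i,4]>=amin]
BLUE=((105,120,50),(125,255,255)); YEL=((20,130,90),(32,255,255)); GRN=((50,100,40),(85,255,255))
def proj(p,X):
    q=np.array(p['mtx'])@(np.array(p['R'])@np.array(X)+p['t']); return q[:2]/q[2]
def totool(o,dw):
    return Rn.from_quat(o['ee_rot']).inv().apply(dw)
E
python3 - <<'E'
from h import *
for n in ("scene","side"):
    im=cv2.imread(f"pics/{n}0.png")[:,:,::-1].copy();p=camera_params(n)
    for nm,c,z in (("B",BLUE,.064),("Y",YEL,.04),("G",GRN,.042)):
        for b in blobs(im,*c): 
            X=onz(p,b[0],z)
            if abs(X[1])<.7 and .2<X[0]<1: print(n,nm,b,X.round(3))
p=camera_params("scene")
for uv in ((318,287),(380,237),(420,273),(360,325)): print(uv,onz(p,uv,.108).round(3))
p=camera_params("side")
for uv in ((264,234),(304,190),(220,222)): print(uv,onz(p,uv,.108).round(3))
E
```

```text
scene B ([448.9, 160.4], 449, [435, 145, 29, 31]) [0.733 0.451 0.064]
scene B ([463.0, 165.9], 129, [456, 154, 15, 25]) [0.78  0.46  0.064]
scene B ([337.3, 228.3], 81, [333, 223, 10, 11]) [0.607 0.022 0.064]
scene B ([325.6, 235.1], 81, [321, 230, 10, 11]) [ 0.594 -0.018  0.064]
scene B ([313.4, 241.8], 86, [309, 237, 10, 11]) [ 0.58  -0.058  0.064]
scene B ([400.9, 261.4], 73, [397, 257, 9, 10]) [0.816 0.048 0.064]
scene B ([366.9, 295.5], 1320, [342, 271, 52, 50]) [ 0.802 -0.099  0.064]
scene B ([223.9, 279.0], 92, [219, 274, 11, 11]) [ 0.46  -0.308  0.064]
scene Y ([301.9, 210.7], 89, [298, 203, 9, 16]) [0.475 0.016 0.04 ]
scene G ([318.0, 237.2], 949, [294, 212, 53, 49]) [ 0.573 -0.028  0.042]
side B ([253.4, 192.1], 207, [232, 179, 44, 20]) [ 0.858 -0.215  0.064]
side B ([378.0, 187.0], 35, [374, 185, 9, 5]) [ 0.457 -0.313  0.064]
side B ([328.3, 222.5], 46, [324, 220, 10, 6]) [ 0.582 -0.073  0.064]
side B ([321.6, 229.4], 51, [317, 227, 11, 6]) [ 0.595 -0.033  0.064]
side B ([314.3, 236.6], 55, [309, 234, 11, 6]) [0.609 0.007 0.064]
side B ([200.6, 340.6], 37, [197, 338, 8, 6]
[... 1139 characters left out ...]
064]
side B ([212.8, 373.8], 50, [209, 371, 9, 7]) [0.714 0.523 0.064]
side B ([224.2, 374.0], 52, [220, 371, 9, 7]) [0.691 0.52  0.064]
side Y ([362.1, 253.8], 192, [357, 245, 12, 19]) [0.468 0.034 0.04 ]
side G ([333.5, 243.8], 328, [315, 230, 39, 29]) [0.554 0.002 0.042]
side G ([307.6, 247.5], 21, [305, 244, 6, 7]) [0.623 0.032 0.042]
side G ([349.8, 258.9], 98, [342, 254, 14, 11]) [0.498 0.065 0.042]
side G ([369.2, 263.0], 20, [367, 260, 6, 9]) [0.443 0.075 0.042]
(318, 287) [ 0.693 -0.179  0.108]
(380, 237) [0.734 0.053 0.108]
(420, 273) [0.885 0.027 0.108]
(360, 325) [ 0.844 -0.196  0.108]
(264, 234) [0.732 0.079 0.108]
(304, 190) [ 0.678 -0.178  0.108]
(220, 222) [0.872 0.041 0.108]
```

carry_out --commands '[[[-0.8, -0.52, -0.21, 0, 0, 0], [-0.8, -0.52, -0.21, 0, 0, 0], [-0.8, -0.52, -0.21, 0, 0, 0], [-0.8, -0.52, -0.21, 0, 0, 0], [-0.8, -0.52, -0.21, 0, 0, 0], [-0.8, -0.52, -0.21, 0, 0, 0], [-0.8, -0.52, -0.21, 0, 0, 0], [-0.8, -0.52, -0.21, 0, 0, 0], [-0.8, -0.52, -0.21, 0, 0, 0], [-0.8, -0.52, -0.21, 0, 0, 0], [-0.8, -0.52, -0.21, 0, 0, 0], [-0.8, -0.52, -0.21, 0, 0, 0], [-0.8, -0.52, -0.21, 0, 0, 0], [-0.8, -0.52, -0.21, 0, 0, 0], [0, 0, 0, 0, 0, -0.64], [0, 0, 0, 0, 0, -0.63], [0, 0, 0, 0, 0, 0], [0, 0, 0, 0, 0, 0]]]'

```text
clock: 1.6
position: [0.5493, 0.1011, 0.3485]
ee_rot: [0.163, 0.987, -0.0, -0.0]
ft_force: [0.7, 0.5, -0.6]
grip_width: 0.994
grasp_force: 0.0
```

Run:
```python
from h import *
p=camera_params("wrist"); o=get_obs(); im=camera("wrist"); cv2.imwrite("pics/w1.png",im[:,:,::-1])
np.savez("w1.npz",**p)
print(o['clock'],o['position'],o['ee_rot'],o['joint_pos'].round(2) if hasattr(o['joint_pos'],'round') else o['joint_pos'])
R=np.array(p['R']);print(-R.T@p['t'],R.round(3),p['mtx'])
```

```text
1.6 [0.54929928 0.10108653 0.34852252] [ 1.63016123e-01  9.86623342e-01 -6.71761118e-05 -3.47641758e-04] [-0.54  0.14  0.32  1.46 -0.05  1.55  1.02]
[0.47676467 0.12640297 0.49087948] [[ 0.323  0.946 -0.002]
 [ 0.904 -0.308  0.298]
 [ 0.281 -0.098 -0.955]] [[397.51648596   0.         324.78398273]
 [  0.         397.51648596 235.90969667]
 [  0.           0.           1.        ]]
```

View pics/w1.png

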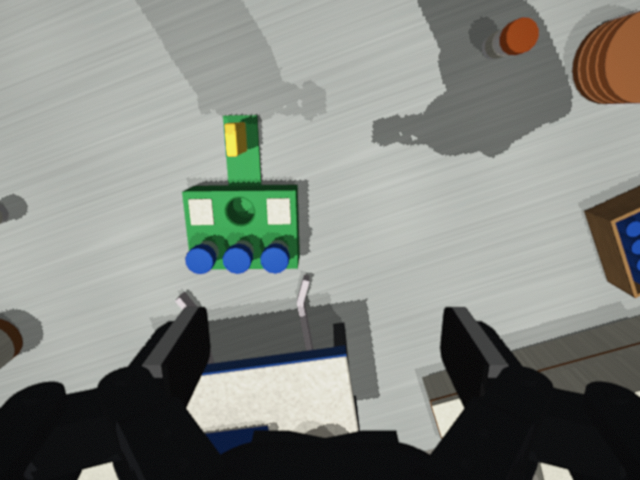

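The wrist view shows the rack with caps at about (200,260), (237,259) and (274,259), the free hole at (240,211), the tab at (237,138), and the shelf's front-right corner near (345,350). The finger hides the rest of the shelf, so I'll step back to see its whole front edge.

carry_out --commands '[[[0.23, -0.87, 0, 0, 0, 0], [0.23, -0.87, 0, 0, 0, 0], [0.23, -0.87, 0, 0, 0, 0], [0.23, -0.87, 0, 0, 0, 0], [0, 0, 0, 0, 0, 0], [0, 0, 0, 0, 0, 0], [0, 0, 0, 0, 0, 0]]]'

```text
clock: 2.23
position: [0.4701, -0.0184, 0.349]
ee_rot: [0.162, 0.987, 0.0, 0.0]
ft_force: [-0.5, 0.5, -0.1]
grip_width: 1.0
grasp_force: 0.0
```

Run:
```python
from h import *
p=camera_params("wrist"); o=get_obs(); im=camera("wrist"); cv2.imwrite("pics/w2.png",im[:,:,::-1])
np.savez("w2.npz",**p)
for k in ("w1","w2"):
    p=dict(np.load(k+".npz"));im=cv2.imread(f"pics/{k}.png")[:,:,::-1].copy()
    for nm,c,z in (("B",BLUE,.072),("Y",YEL,.045)):
        for b in blobs(im,*c,60): print(k,nm,b,onz(p,b[0],z).round(4))
    hsv=cv2.cvtColor(im,cv2.COLOR_RGB2HSV)
    w=cv2.inRange(hsv,(0,0,185),(179,60,255)); n,_,s,c=cv2.connectedComponentsWithStats(w)
    for i in range(1,n):
        if 300<s[i,4]<1500: print("W",c[i].round(1),s[i],onz(p,c[i],.042).round(4))
```

```text
w1 B ([631.5, 242.6], 947, [617, 213, 23, 71]) [0.7171 0.4026 0.072 ]
w1 B ([200.5, 258.7], 674, [186, 244, 30, 30]) [ 0.5805 -0.0576  0.072 ]
w1 B ([237.4, 258.3], 661, [223, 244, 29, 30]) [ 0.5935 -0.0181  0.072 ]
w1 B ([274.7, 258.1], 645, [261, 244, 28, 29]) [0.6068 0.0217 0.072 ]
w1 B ([275.7, 359.9], 1304, [202, 346, 145, 29]) [ 0.7312 -0.0247  0.072 ]
w1 B ([231.7, 437.9], 714, [206, 427, 62, 26]) [ 0.8236 -0.1219  0.072 ]
w1 Y ([234.9, 138.3], 624, [225, 123, 22, 33]) [0.4708 0.0238 0.045 ]
W [396.9  54.2] [343  37  93  40 596] [0.4466 0.2146 0.042 ]
W [405.4  67.8] [368  49  71  34 388] [0.4621 0.2194 0.042 ]
W [390.6  88.3] [327  69 112  42 669] [0.4764 0.1994 0.042 ]
W [157.9  94.4] [116  80  74  35 467] [ 0.4022 -0.0369  0.042 ]
W [145.5 115.7] [ 91  95 106  41 670] [ 0.4175 -0.0592  0.042 ]
W [145.3 128.9] [  82  104  119   50 1138] [ 0.43   -0.0657  0.042 ]
W [200.5 211.5] [188 199  25  26 593] [ 0.5343 -0.0467  0.042 ]
W [278.2 211.2] [267 198  24  27 599] [0.5631 0.0389 0.042 ]
W [ 32.3 290.9] [  1 282  61  19 307] [ 0.5598 -0.2855  0.042 ]
W [ 51.6 306.6] [ 28 296  5
[... 395 characters left out ...]
, 30]) [ 0.5802 -0.0583  0.072 ]
w2 B ([359.1, 287.6], 613, [347, 273, 26, 30]) [ 0.5932 -0.0185  0.072 ]
w2 B ([395.5, 287.4], 630, [383, 273, 27, 29]) [0.6064 0.0213 0.072 ]
w2 B ([352.6, 391.9], 2046, [253, 375, 201, 35]) [ 0.7277 -0.0689  0.072 ]
w2 Y ([359.3, 171.5], 455, [353, 154, 14, 36]) [0.4703 0.0223 0.045 ]
W [274.5   8.5] [254   0  44  20 353] [ 0.2874 -0.0098  0.042 ]
W [129.5  15.9] [102   4  49  27 321] [ 0.2465 -0.1508  0.042 ]
W [320.  241.5] [309 229  23  25 549] [ 0.535  -0.0465  0.042 ]
W [395.8 240.8] [385 229  23  25 561] [0.5633 0.0391 0.042 ]
W [584.8 354.6] [ 524  334  116   44 1169] [0.7931 0.2303 0.042 ]
W [554.5 472.9] [541 464  31  16 347] [0.9798 0.1615 0.042 ]
```

View pics/w2.png

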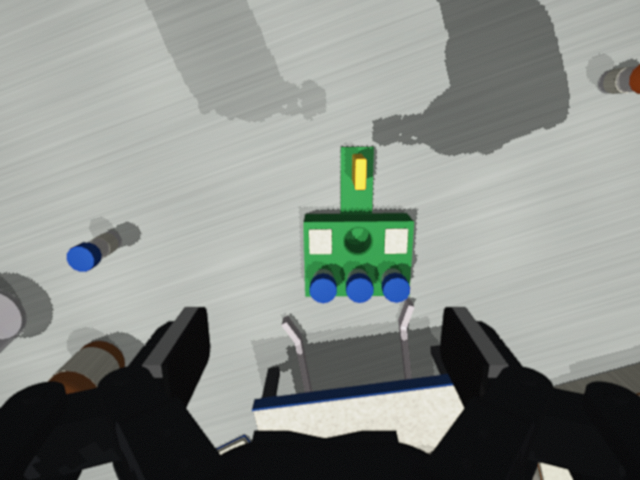

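The wrist view shows the rack at centre (labels (320,241) and (396,241), hole (357,240)), the loose tube's cap at (83,257), the shelf's blue front edge from (254,405) to (452,380), and the guide rails near (303,370) and (406,345). Next I'll fit the shelf edge and the rails.

Run:
```python
from h import *
p=dict(np.load("w2.npz"));im=cv2.imread("pics/w2.png")[:,:,::-1].copy()
hsv=cv2.cvtColor(im,cv2.COLOR_RGB2HSV);m=cv2.inRange(hsv,*BLUE)
T=[];B=[]
for u in range(260,436,3):
    v=np.where(m[360:440,u]>0)[0]+360
    if len(v)>3: T.append(onz(p,(u,v.min()-.5),.092));B.append(onz(p,(u,v.max()+.5),.108))
for L in (T,B):
    L=np.array(L); k=np.polyfit(L[:,1],L[:,0],1); print("edge x at y=-.06",np.polyval(k,-.06),"yaw deg",-np.degrees(np.arctan(k[0])))
print("left corner",onz(p,(253.5,407),.1),onz(p,(253,411),.108))
g=cv2.cvtColor(im,cv2.COLOR_RGB2GRAY)
cv2.imwrite("pics/w2c.png",cv2.resize(im[290:420,240:470][:,:,::-1],None,fx=3.4,fy=3.4,interpolation=cv2.INTER_CUBIC))
for v in (350,355,360,365,370): print(v,[(u,int(g[v,u])) for u in list(range(290,315,2))],[(u,int(g[v,u])) for u in range(394,416,2)])
p=dict(np.load("w1.npz"));im=cv2.imread("pics/w1.png")[:,:,::-1].copy()
m=cv2.inRange(cv2.cvtColor(im,cv2.COLOR_RGB2HSV),*BLUE);v,u=np.where(m[340:380]>0);print("right corner",u.max(),(v[u>=u.max()-1]+340),onz(p,(u.max()+.5,v[u>=u.max()-1].mean()+340),.1))
```

```text
edge x at y=-.06 0.7052756790511097 yaw deg -9.83802120353598
edge x at y=-.06 0.706907174426355 yaw deg -9.967778711739367
left corner [ 0.6882131  -0.18219086  0.1       ] [ 0.68735569 -0.18099751  0.108     ]
350 [(290, 83), (292, 81), (294, 80), (296, 153), (298, 184), (300, 180), (302, 120), (304, 77), (306, 82), (308, 82), (310, 82), (312, 82), (314, 84)] [(394, 83), (396, 83), (398, 83), (400, 81), (402, 75), (404, 91), (406, 92), (408, 89), (410, 85), (412, 84), (414, 84)]
355 [(290, 81), (292, 82), (294, 81), (296, 85), (298, 94), (300, 104), (302, 90), (304, 73), (306, 79), (308, 82), (310, 82), (312, 81), (314, 83)] [(394, 85), (396, 84), (398, 85), (400, 84), (402, 76), (404, 87), (406, 92), (408, 91), (410, 83), (412, 84), (414, 85)]
360 [(290, 82), (292, 82), (294, 81), (296, 82), (298, 89), (300, 92), (302, 93), (304, 79), (306, 79), (308, 83), (310, 82), (312, 83), (314, 82)] [(394, 83), (396, 84), (398, 82), (400, 85), (402, 76), (404, 83), (406, 92), (408, 90), (410, 85), (412, 82), (414, 83)]
365 [(290, 82), (292, 83), (294, 83), (296, 83), (298, 85), (300, 91), (302, 93), (304, 89), (306, 75), (308, 82), (310, 84), (312, 85), (314, 82)] [(394, 80), (396, 83), (398, 83), (400, 84), (402, 80), (404, 77), (406, 90), (408, 91), (410, 86), (412, 83), (414, 81)]
370 [(290, 148), (292, 89), (294, 82), (296, 84), (298, 82), (300, 90), (302, 92), (304, 92), (306, 79), (308, 79), (310, 84), (312, 83), (314, 81)] [(394, 82), (396, 82), (398, 82), (400, 82), (402, 82), (404, 75), (406, 89), (408, 91), (410, 90), (412, 86), (414, 87)]
right corner 346 [352 353 354 354 355 355] [0.73256461 0.06433517 0.1       ]
```

View pics/w2c.png

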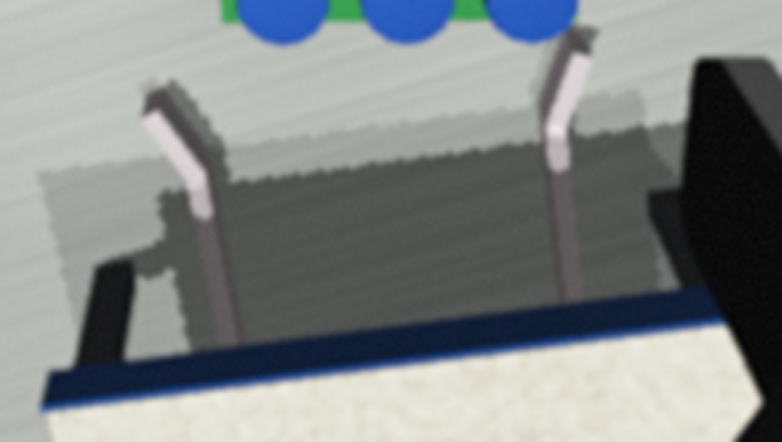

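The crop shows the left rail's inner top edge running from about (301,350) to (305,370) in full-picture pixels, and the right one from (403,350) to (405,370).

Run:
```python
from h import *
p=dict(np.load("w2.npz"))
L=np.array([onz(p,(303.3,360),.02),onz(p,(305.5,370),.02)]);Rr=np.array([onz(p,(403.2,350),.02),onz(p,(404.7,370),.02)])
print(L,Rr)
for a in (10,):
    t=np.radians(-a);X=np.array([np.cos(t),np.sin(t)]);Y=np.array([-X[1],X[0]])
    O=np.array([.7075,-.059])
    print("left y",(L[:,:2]-O)@Y,"right y",(Rr[:,:2]-O)@Y, "x",(L[:,:2]-O)@X,(Rr[:,:2]-O)@X)
    for c in ((.6877,-.1816),(.7326,.0643)): print((np.array(c)-O)@Y)
```

```text
[[ 0.69684103 -0.12668412  0.02      ]
 [ 0.71301084 -0.12922353  0.02      ]] [[0.72568338 0.00776922 0.02      ]
 [0.75722941 0.00124318 0.02      ]]
left y [-0.06850675 -0.06819973] right y [0.06891235 0.06796337] x [0.00125619 0.01762131] [0.00631278 0.03851279]
-0.12417566443710194
0.12578536520584518
```

carry_out --commands '[[[-0.25, -0.86, 0.31, 0, 0, 0], [-0.25, -0.86, 0.31, 0, 0, 0], [-0.25, -0.86, 0.31, 0, 0, 0], [-0.25, -0.86, 0.31, 0, 0, 0], [-0.25, -0.86, 0.31, 0, 0, 0], [-0.25, -0.86, 0.31, 0, 0, 0], [-0.25, -0.86, 0.31, 0, 0, 0], [-0.25, -0.86, 0.31, 0, 0, 0], [0, 0, 0, 0, 0, 0], [0, 0, 0, 0, 0, 0], [0, 0, 0, 0, 0, 0], [0, 0, 0, 0, 0, 0]]]' --hand -0.3

```text
clock: 3.28
position: [0.459, -0.3039, 0.2498]
ee_rot: [0.161, 0.987, 0.0, 0.0]
ft_force: [-0.3, 0.7, -0.5]
grip_width: 0.646
grasp_force: 0.0
```

Run:
```python
from h import *
p=camera_params("wrist"); o=get_obs(); im=camera("wrist"); cv2.imwrite("pics/w3.png",im[:,:,::-1])
R=np.array(p['R']);print("cam",-R.T@p['t'])
for b in blobs(im,*BLUE,60): print(b,onz(p,b[0],.072).round(4),[onz(p,(b[2][0]+b[2][2]/2,b[2][1]+y),z).round(4) for y,z in ((0,.072),(b[2][3],.072),(b[2][3],.054))])
s=camera_params("scene"); print("beaker",onz(s,(183,345),.05),"reagent",onz(s,(241,345),.03))
print(o['position'],o['ee_rot'],o['grip_width'])
```

```text
cam [ 0.38620498 -0.27888072  0.39206064]
([322.3, 207.7], 1105, [304, 189, 37, 38]) [ 0.4572 -0.3053  0.072 ] [array([ 0.4425, -0.3002,  0.072 ]), array([ 0.4729, -0.3105,  0.072 ]), array([ 0.4778, -0.3123,  0.054 ])]
([629.4, 250.3], 691, [616, 233, 24, 38]) [ 0.5758 -0.0691  0.072 ] [array([ 0.5597, -0.0687,  0.072 ]), array([ 0.5948, -0.0722,  0.072 ]), array([ 0.6066, -0.0606,  0.054 ])]
([615.5, 398.1], 780, [585, 388, 55, 22]) [ 0.726  -0.0973  0.072 ] [array([ 0.7132, -0.0987,  0.072 ]), array([ 0.7392, -0.1016,  0.072 ]), array([ 0.7591, -0.0917,  0.054 ])]
beaker [ 0.50282778 -0.51059639  0.05      ] reagent [ 0.61556814 -0.4122057   0.03      ]
[ 0.4589645  -0.30386259  0.24976801] [1.60844974e-01 9.86979661e-01 1.93840150e-04 7.21314548e-05] 0.6464738783792188
```

View pics/w3.png

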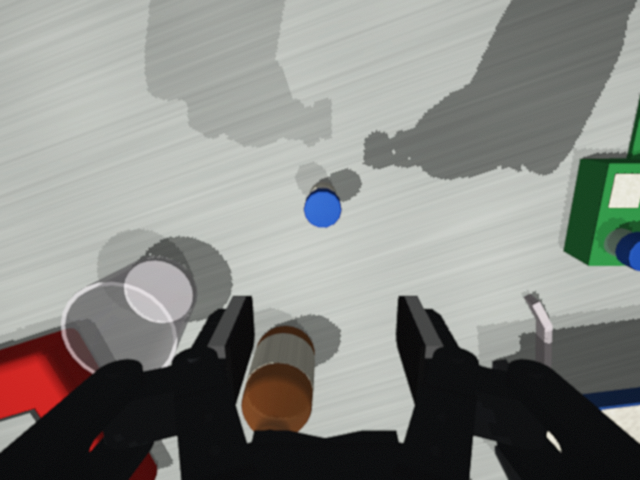

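The tube stands at (322,208), almost under the tool, and both beaker and reagent bottle are clear. Now I'll go down, grip it and lift it.

carry_out --commands '[[[0.02, -0.05, 0.8, 0, 0, 0], [0, 0, 0.9, 0, 0, 0], [0, 0, 0.9, 0, 0, 0], [0, 0, 0.9, 0, 0, 0], [0, 0, 0.7, 0, 0, 0], [0, 0, 0.5, 0, 0, 0], [0, 0, 0.3, 0, 0, 0], [0, 0, 0.2, 0, 0, 0], [0, 0, 0, 0, 0, 0], [0, 0, 0, 0, 0, 0], [0, 0, 0, 0, 0, 0]]]'

```text
clock: 4.25
position: [0.4574, -0.3075, 0.0431]
ee_rot: [0.162, 0.987, -0.0, 0.001]
ft_force: [0.4, 0.1, 0.1]
grip_width: 0.647
grasp_force: 0.0
```

carry_out --commands '[[[0, 0, 0, 0, 0, 0], [0, 0, 0, 0, 0, 0], [0, 0, 0, 0, 0, 0], [0, 0, 0, 0, 0, 0], [0, 0, 0, 0, 0, 0], [0, 0, 0, 0, 0, 0], [0, 0, 0, 0, 0, 0], [0, 0, 0, 0, 0, 0], [0, 0, 0, 0, 0, 0], [0, 0, 0, 0, 0, 0]]]' --hand 1 --force 30

```text
clock: 5.08
position: [0.4572, -0.3074, 0.0426]
ee_rot: [0.162, 0.987, 0.0, 0.001]
ft_force: [0.4, 1.4, 7.3]
grip_width: 0.363
grasp_force: 29.3
```

carry_out --commands '[[[0, 0, -0.5, 0, 0, 0], [0, 0, -0.8, 0, 0, 0], [0, 0, -0.9, 0, 0, 0], [0, 0, -0.6, 0, 0, 0], [0.028, 0.88, 0, 0, 0, 0], [0.028, 0.88, 0, 0, 0, 0], [0.028, 0.88, 0, 0, 0, 0], [0.028, 0.88, 0, 0, 0, 0], [0.028, 0.88, 0, 0, 0, 0], [0.028, 0.88, 0, 0, 0, 0], [0.028, 0.88, 0, 0, 0, 0], [0.028, 0.88, 0, 0, 0, 0], [0.028, 0.88, 0, 0, 0, 0], [0, 0, 0, 0, 0, 0], [0, 0, 0, 0, 0, 0], [0, 0, 0, 0, 0, 0], [0, 0, 0, 0, 0, 0]]]'

```text
clock: 6.5
position: [0.548, -0.0054, 0.1538]
ee_rot: [0.163, 0.987, -0.0, 0.0]
ft_force: [-1.4, -0.4, -1.1]
grip_width: 0.363
grasp_force: 29.9
```

Run:
```python
from h import *
p=camera_params("wrist"); o=get_obs(); im=camera("wrist"); cv2.imwrite("pics/w4.png",im[:,:,::-1])
np.savez("w4.npz",**p)
for b in blobs(im,*BLUE,60): print(b,onz(p,b[0],.072).round(4),onz(p,b[0],.185).round(4))
w=cv2.inRange(cv2.cvtColor(im,cv2.COLOR_RGB2HSV),(0,0,180),(179,60,255)); n,_,s,c=cv2.connectedComponentsWithStats(w)
for i in range(1,n):
    if 500<s[i,4]<5000: print("W",c[i].round(1),s[i],onz(p,c[i],.042).round(4))
print(o['position'],o['ee_rot'],o['grip_width'],o['ft_force'])
```

```text
([405.5, 307.7], 796, [384, 289, 38, 48]) [0.6023 0.0295 0.072 ] [0.5383 0.0247 0.185 ]
([251.2, 304.1], 364, [238, 290, 29, 39]) [ 0.5689 -0.061   0.072 ] [ 0.5217 -0.0202  0.185 ]
([324.7, 346.5], 7618, [278, 295, 94, 103]) [ 0.6124 -0.0274  0.072 ] [ 0.5433 -0.0035  0.185 ]
([472.0, 475.8], 190, [456, 471, 31, 9]) [0.7491 0.0391 0.072 ] [0.611  0.0295 0.185 ]
W [260.6 232.6] [ 240  211   42   45 1777] [ 0.5343 -0.046   0.042 ]
W [395.9 239.5] [ 376  217   40   37 1065] [0.5682 0.0382 0.042 ]
[ 0.54795092 -0.00542994  0.15377434] [ 1.63233506e-01  9.86587448e-01 -1.71530018e-04  1.74069908e-05] 0.3634780587741167 [-1.40378371 -0.41561506 -1.14570903]
```

View pics/w4.png

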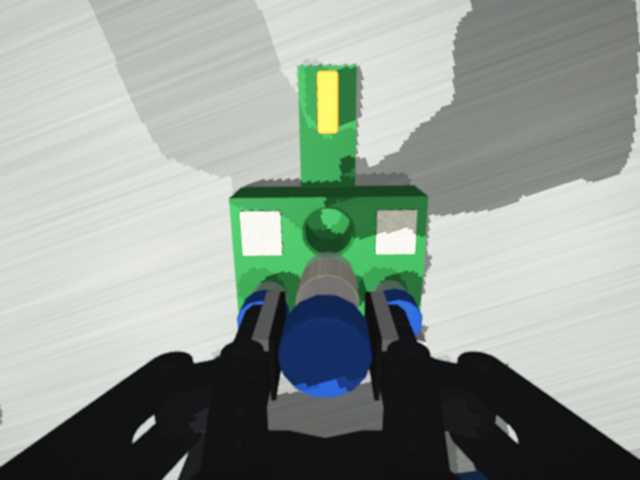

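The hole mouth at (328,231) lies straight ahead of the hanging tube, which is upright (cap centre (325,345)). The offset from the hole is about 1.6 mm, which I'll correct on the way down.

carry_out --commands '[[[-0.01, 0.04, 0.6, 0, 0, 0], [0, 0, 0.6, 0, 0, 0], [0, 0, 0.4, 0, 0, 0], [0, 0, 0, 0, 0, 0], [0, 0, 0, 0, 0, 0], [0, 0, 0, 0, 0, 0], [0, 0, 0.15, 0, 0, 0], [0, 0, 0.15, 0, 0, 0], [0, 0, 0.15, 0, 0, 0], [0, 0, 0, 0, 0, 0], [0, 0, 0, 0, 0, 0]]]'

```text
clock: 7.47
position: [0.5492, -0.0024, 0.0719]
ee_rot: [0.162, 0.987, 0.0, 0.0]
ft_force: [0.6, 0.0, 0.8]
grip_width: 0.366
grasp_force: 33.0
```

carry_out --commands '[[[0, 0, 0.15, 0, 0, 0], [0, 0, 0.15, 0, 0, 0], [0, 0, 0.12, 0, 0, 0], [0, 0, 0.08, 0, 0, 0], [0, 0, 0.04, 0, 0, 0], [0, 0, 0, 0, 0, 0], [0, 0, 0, 0, 0, 0], [0, 0, 0, 0, 0, 0]]]'

```text
clock: 8.13
position: [0.5493, -0.0024, 0.0503]
ee_rot: [0.162, 0.987, 0.0, 0.0]
ft_force: [-0.3, 0.3, -0.3]
grip_width: 0.364
grasp_force: 33.0
```

carry_out --commands '[[[0, 0, 0.03, 0, 0, 0], [0, 0, 0, 0, 0, 0], [0, 0, 0, 0, 0, 0]]]'

```text
clock: 8.38
position: [0.5491, -0.0024, 0.0489]
ee_rot: [0.162, 0.987, 0.0, 0.0]
ft_force: [0.3, 0.3, 0.3]
grip_width: 0.361
grasp_force: 33.0
```

carry_out --commands '[[[0, 0, 0, 0, 0, 0], [0, 0, 0, 0, 0, 0], [0, 0, 0, 0, 0, 0], [0, 0, 0, 0, 0, 0], [0, 0, -0.4, 0, 0, 0], [0, 0, -0.8, 0, 0, 0], [0, 0, -0.9, 0, 0, 0], [0.6, 0, -0.4, 0, 0, 0], [0.8, 0, 0, 0, 0, 0], [0.6, 0, 0, 0, 0, 0], [0, 0, 0, 0, 0, 0], [0, 0, 0, 0, 0, 0], [0, 0, 0, 0, 0, 0]]]' --hand -0.2

```text
clock: 9.47
position: [0.4739, 0.0231, 0.1492]
ee_rot: [0.162, 0.987, 0.0, 0.0]
ft_force: [0.3, -0.8, 0.2]
grip_width: 0.604
grasp_force: 0.0
```

Run:
```python
from h import *
p=camera_params("wrist"); o=get_obs(); im=camera("wrist"); cv2.imwrite("pics/w5.png",im[:,:,::-1])
for b in blobs(im,*BLUE,60): print("B",b,onz(p,b[0],.078).round(4))
for b in blobs(im,*YEL,60): print("Y",b,onz(p,b[0],.06).round(4))
w=cv2.inRange(cv2.cvtColor(im,cv2.COLOR_RGB2HSV),(0,0,180),(179,60,255)); n,_,s,c=cv2.connectedComponentsWithStats(w)
for i in range(1,n):
    if 500<s[i,4]<5000: print("W",c[i].round(1),s[i],onz(p,c[i],.042).round(4))
print(o['position'],o['ee_rot'],o['grip_width'],o['ft_force'])
cv2.imwrite("pics/s5.png",camera("side")[170:300,260:430,::-1].repeat(4,0).repeat(4,1))
```

```text
B ([326.3, 364.6], 2173, [303, 337, 48, 56]) [5.447e-01 3.000e-04 7.800e-02]
B ([263.7, 416.0], 1304, [243, 397, 42, 45]) [ 0.5688 -0.0512  0.078 ]
B ([323.6, 418.3], 1568, [301, 396, 46, 43]) [ 0.5831 -0.0145  0.078 ]
B ([384.3, 415.8], 1373, [363, 396, 43, 46]) [0.594  0.0238 0.078 ]
Y ([322.0, 229.8], 1260, [313, 194, 19, 70]) [0.4655 0.0244 0.06  ]
W [635.3  36.2] [626   0  14 110 682] [0.4191 0.2281 0.042 ]
W [379.1 340.5] [367 321  27  38 866] [0.562  0.0345 0.042 ]
W [268.7 341.7] [256 322  24  38 755] [ 0.5375 -0.0408  0.042 ]
W [164.3 460.8] [ 137  436   46   44 1192] [ 0.6123 -0.1593  0.042 ]
[0.47389637 0.02312132 0.1492071 ] [1.62177594e-01 9.86761445e-01 2.72792376e-04 4.52105526e-04] 0.6036599662270764 [ 0.30540924 -0.81121386  0.18533917]
```

View pics/w5.png

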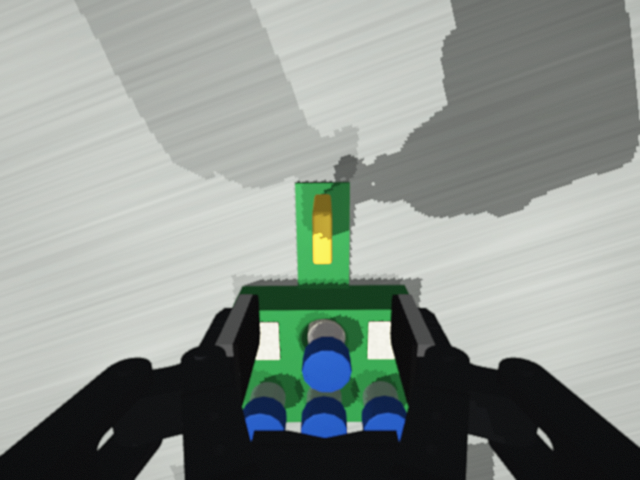

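The tube now stands in the free hole, its cap at (326,365) in line with the others, and the tab is at (322,230). I'll check the cap height by triangulation while going down on the tab.

carry_out --commands '[[[0.06, -0.04, 0.6, 0, 0, 0], [0, 0, 0.8, 0, 0, 0], [0, 0, 0.7, 0, 0, 0], [0, 0, 0.5, 0, 0, 0], [0, 0, 0.3, 0, 0, 0], [0, 0, 0.15, 0, 0, 0], [0, 0, 0, 0, 0, 0], [0, 0, 0, 0, 0, 0]]]'

```text
clock: 10.23
position: [0.4711, 0.0221, 0.0271]
ee_rot: [0.162, 0.987, -0.0, 0.0]
ft_force: [0.9, -0.7, 0.2]
grip_width: 0.6
grasp_force: 0.0
```

Run:
```python
from h import *
o=get_obs();print(o['position'],o['ft_force'])
W={}
for n in("scene","side"):
    im=camera(n);W[n]=camera_params(n)
    print(n,[b for b in blobs(im,*BLUE,20) if 290<b[0][0]<345 and 215<b[0][1]<250])
    for X in ((.549,-.004,.07),(.5946,-.019,.07)): print(proj(W[n],X))
    cv2.imwrite(f"pics/{n}6.png",im[:,:,::-1])
a=cv2.imread("pics/scene6.png")[180:280,260:370];b=cv2.imread("pics/side6.png")[190:290,290:400]
cv2.imwrite("pics/c6.png",cv2.resize(np.hstack([a,b]),None,fx=3.5,fy=3.5,interpolation=cv2.INTER_CUBIC))
```

```text
[0.47107349 0.02211268 0.02713699] [ 0.88410139 -0.69278192  0.2405732 ]
scene [([317.1, 223.2], 78, [313, 218, 9, 11]), ([337.3, 228.3], 81, [333, 223, 10, 11]), ([325.4, 235.1], 84, [321, 230, 10, 11]), ([313.4, 241.8], 86, [309, 237, 10, 11])]
[316.60551428 222.66076019]
[325.60549362 234.33022529]
side [([328.4, 222.4], 47, [324, 220, 10, 6]), ([321.6, 229.4], 51, [317, 227, 11, 6]), ([335.6, 234.4], 54, [331, 232, 10, 7]), ([314.3, 236.6], 55, [309, 234, 11, 6])]
[335.50941496 234.69758788]
[320.74363205 230.36977978]
```

View pics/c6.png

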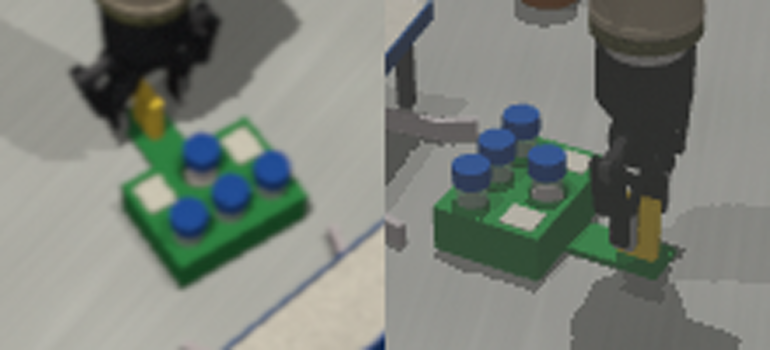

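The loose tube's cap sits level with the fixed caps in both views: scene (317,223), side (336,234), within a pixel of the predicted seated positions. Next I'll grip the tab.

carry_out --commands '[[[0, 0, 0, 0, 0, 0], [0, 0, 0, 0, 0, 0], [0, 0, 0, 0, 0, 0], [0, 0, 0, 0, 0, 0], [0, 0, 0, 0, 0, 0], [0, 0, 0, 0, 0, 0], [0, 0, 0, 0, 0, 0], [0, 0, 0, 0, 0, 0], [0, 0, 0, 0, 0, 0], [0, 0, 0, 0, 0, 0]]]' --hand 1 --force 50

```text
clock: 11.17
position: [0.4709, 0.0227, 0.0274]
ee_rot: [0.162, 0.987, 0.0, 0.0]
ft_force: [-2.1, -0.0, 5.9]
grip_width: 0.133
grasp_force: 49.8
```

carry_out --commands '[[[0, 0, -0.02, 0, 0, 0], [0, 0, 0, 0, 0, -0.36], [0, 0, 0, 0, 0, -0.36], [0, 0, 0, 0, 0, -0.36], [0, 0, 0, 0, 0, -0.36], [0, -0.16, 0, 0, 0, 0], [0, -0.16, 0, 0, 0, 0], [0, -0.16, 0, 0, 0, 0], [0, -0.16, 0, 0, 0, 0], [0, -0.16, 0, 0, 0, 0], [0, -0.16, 0, 0, 0, 0], [0, 0, 0, 0, 0, 0], [0, 0, 0, 0, 0, 0], [0, 0, 0, 0, 0, 0]]]'

```text
clock: 12.33
position: [0.4635, -0.0161, 0.0276]
ee_rot: [0.088, 0.996, -0.0, -0.0]
ft_force: [-1.0, -2.8, -2.6]
grip_width: 0.132
grasp_force: 49.1
```

```bash
cat > s.py <<'E'
from h import *
t=np.radians(-10);X=np.array([np.cos(t),np.sin(t)]);Y=np.array([-X[1],X[0]]);O=np.array([.7075,-.059])
def st():
    o=get_obs();d=np.array(o['position'])[:2]-O;f=np.array(o['ft_force'])
    q=Rn.from_quat(o['ee_rot']).as_matrix();print("tcp shelf mm",(d@X*1e3).round(1),(d@Y*1e3).round(1),"z",round(o['position'][2]*1e3,1),"F",(f[:2]@X).round(2),(f[:2]@Y).round(2),f[2].round(2),"tz",round(o['torque'][2],2),"yaw",np.degrees(np.arctan2(q[1,1],q[0,1]))-90, "clk",o['clock'])
E
python3 - <<'E'
from s import *
st()
p=camera_params("wrist"); im=camera("wrist"); cv2.imwrite("pics/w7.png",im[:,:,::-1])
hsv=cv2.cvtColor(im,cv2.COLOR_RGB2HSV)
w=cv2.inRange(hsv,(0,0,150),(179,60,255)); n,_,s,c=cv2.connectedComponentsWithStats(w)
for i in range(1,n):
    x=onz(p,c[i],.042)
    if 200<s[i,4]<5000: print("W",c[i].round(1),s[i],(x[:2]-O)@X,(x[:2]-O)@Y)
for n in ("scene",):
    p=camera_params(n);im=camera(n)
    for b in blobs(im,*BLUE,20):
        if 280<b[0][0]<350 and 200<b[0][1]<262: x=onz(p,b[0],.067);print(n,b[0],x.round(4),(x[:2]-O)@X,(x[:2]-O)@Y)
E
```

```text
tcp shelf mm -247.7 -0.1 z 27.6 F -0.47 -2.88 -2.56 tz -0.36 yaw -10.132054356066291 clk 12.3333
scene [310.2, 228.4] [ 0.5455 -0.03    0.067 ] -0.16456744887645022 0.0004361535061088903
scene [331.0, 231.3] [0.5996 0.0006 0.067 ] -0.11661189251333877 0.03990887616766842
scene [320.3, 239.4] [ 0.592  -0.0408  0.067 ] -0.11686242585900182 -0.0021198457681150325
scene [309.5, 247.7] [ 0.5848 -0.0821  0.067 ] -0.11680092805339548 -0.04401043082688961
```

View pics/w7.png

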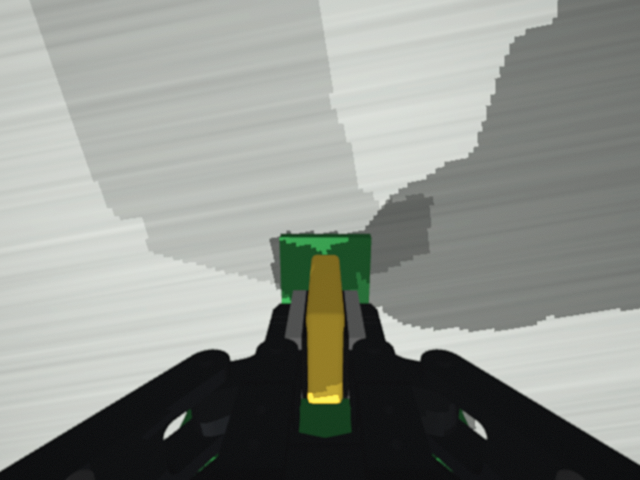

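The view shows the tab at (325,330) held squarely between the pads. The force is low and the scene view puts the rack on the bay's axis to within about 2 mm. I'll advance to the start of the straight guides.

carry_out --commands '[[[-0.15, 0, 0, 0, 0, 0], [-0.15, 0, 0, 0, 0, 0], [-0.15, 0, 0, 0, 0, 0], [-0.15, 0, 0, 0, 0, 0], [-0.15, 0, 0, 0, 0, 0], [-0.15, 0, 0, 0, 0, 0], [-0.15, 0, 0, 0, 0, 0], [-0.15, 0, 0, 0, 0, 0], [-0.15, 0, 0, 0, 0, 0], [-0.15, 0, 0, 0, 0, 0]]]'

```text
clock: 13.27
position: [0.5235, -0.0259, 0.0276]
ee_rot: [0.087, 0.996, -0.0, -0.0]
ft_force: [-4.0, 0.9, -2.0]
grip_width: 0.135
grasp_force: 49.2
```

```bash
python3 -c "
from s import *
st()
p=camera_params('scene');im=camera('scene')
for b in blobs(im,*BLUE,20):
    if 280<b[0][0]<360 and 200<b[0][1]<268: x=onz(p,b[0],.067);print(b[0],b[1],x.round(4),(x[:2]-O)@X,(x[:2]-O)@Y)"
```

```text
tcp shelf mm -187.0 0.6 z 27.6 F -4.07 0.2 -1.99 tz -0.01 yaw -10.026263527632608 clk 13.2667
[324.1, 241.5] 80 [ 0.6051 -0.0394  0.067 ] -0.10428840812448406 0.0014943596658736089
[345.4, 244.2] 86 [ 0.6589 -0.0078  0.067 ] -0.05671572911340317 0.04194255433256336
[334.8, 252.8] 85 [ 0.6522 -0.0497  0.067 ] -0.05612734930037873 -0.00040479480446546276
[324.1, 261.1] 88 [ 0.6447 -0.0901  0.067 ] -0.05645468535897748 -0.04149164192424631
```

carry_out --commands '[[[-0.1, 0, 0, 0, 0, 0], [-0.1, 0, 0, 0, 0, 0], [-0.1, 0, 0, 0, 0, 0], [-0.1, 0, 0, 0, 0, 0], [-0.1, 0, 0, 0, 0, 0], [-0.1, 0, 0, 0, 0, 0], [-0.1, 0, 0, 0, 0, 0], [-0.1, 0, 0, 0, 0, 0], [-0.1, 0, 0, 0, 0, 0], [-0.1, 0, 0, 0, 0, 0]]]'

```text
clock: 14.15
position: [0.5627, -0.0328, 0.0277]
ee_rot: [0.087, 0.996, 0.0, -0.0]
ft_force: [-3.8, 0.2, -2.3]
grip_width: 0.132
grasp_force: 49.1
```

```bash
python3 -c "
from s import *
st()"
```

```text
tcp shelf mm -147.1 0.7 z 27.7 F -3.73 -0.5 -2.28 tz 0.01 yaw -10.023720882893045 clk 14.15
```

carry_out --commands '[[[-0.1, 0, 0, 0, 0, 0], [-0.1, 0, 0, 0, 0, 0], [-0.1, 0, 0, 0, 0, 0], [-0.1, 0, 0, 0, 0, 0], [-0.1, 0, 0, 0, 0, 0], [-0.1, 0, 0, 0, 0, 0], [-0.1, 0, 0, 0, 0, 0], [-0.06, 0, 0, 0, 0, 0], [-0.04, 0, 0, 0, 0, 0], [-0.03, 0, 0, 0, 0, 0], [-0.02, 0, 0, 0, 0, 0], [-0.02, 0, 0, 0, 0, 0], [-0.02, 0, 0, 0, 0, 0], [-0.02, 0, 0, 0, 0, 0]]]'

```text
clock: 15.32
position: [0.5982, -0.0391, 0.0277]
ee_rot: [0.087, 0.996, 0.0, -0.0]
ft_force: [-3.4, 1.6, -2.0]
grip_width: 0.132
grasp_force: 49.1
```

```bash
cat >> s.py <<'E'
def av(n=5):
    F=[]
    for _ in range(n): F.append(get_obs()['ft_force']);camera("side")
    F=np.array(F);st();print("mean Fx",(F[:,:2]@X).mean().round(2),"sd",(F[:,:2]@X).std().round(2))
E
python3 -c "
from s import *
av()"
```

```text
tcp shelf mm -111.0 0.6 z 27.7 F -1.34 0.04 -3.07 tz -0.06 yaw -10.026225117738178 clk 15.5667
mean Fx -2.53 sd 0.73
```

carry_out --commands '[[[-0.02, 0, 0, 0, 0, 0], [-0.02, 0, 0, 0, 0, 0], [-0.02, 0, 0, 0, 0, 0], [-0.02, 0, 0, 0, 0, 0], [-0.02, 0, 0, 0, 0, 0], [-0.02, 0, 0, 0, 0, 0], [-0.02, 0, 0, 0, 0, 0], [-0.02, 0, 0, 0, 0, 0], [-0.02, 0, 0, 0, 0, 0]]]'

```text
clock: 16.32
position: [0.6053, -0.0404, 0.0277]
ee_rot: [0.087, 0.996, 0.0, -0.0]
ft_force: [-4.1, -0.6, -1.7]
grip_width: 0.135
grasp_force: 49.1
```

carry_out --commands '[[[-0.01, 0, 0, 0, 0, 0], [-0.01, 0, 0, 0, 0, 0], [-0.01, 0, 0, 0, 0, 0]]]'

```text
clock: 16.57
position: [0.6065, -0.0406, 0.0277]
ee_rot: [0.087, 0.996, 0.0, -0.0]
ft_force: [-4.1, 1.0, -1.4]
grip_width: 0.131
grasp_force: 49.1
```

```bash
python3 -c "
from s import *
av(4)"
```

```text
tcp shelf mm -102.6 0.6 z 27.7 F -3.04 -0.32 -3.15 tz -0.01 yaw -10.026786548419082 clk 16.7667
mean Fx -3.07 sd 0.71
```

carry_out --commands '[[[-0.01, 0, 0, 0, 0, 0], [-0.01, 0, 0, 0, 0, 0], [-0.01, 0, 0, 0, 0, 0], [-0.01, 0, 0, 0, 0, 0]]]'

```text
clock: 17.1
position: [0.608, -0.0408, 0.0277]
ee_rot: [0.087, 0.996, 0.0, -0.0]
ft_force: [-3.8, 0.3, -2.2]
grip_width: 0.131
grasp_force: 49.1
```

carry_out --commands '[[[-0.01, 0, 0, 0, 0, 0], [-0.01, 0, 0, 0, 0, 0], [-0.01, 0, 0, 0, 0, 0], [-0.01, 0, 0, 0, 0, 0]]]'

```text
clock: 17.43
position: [0.6096, -0.0411, 0.0277]
ee_rot: [0.087, 0.996, 0.0, -0.0]
ft_force: [-3.6, 0.2, -1.6]
grip_width: 0.134
grasp_force: 49.1
```

carry_out --commands '[[[-0.01, 0, 0, 0, 0, 0], [-0.01, 0, 0, 0, 0, 0], [-0.01, 0, 0, 0, 0, 0], [-0.01, 0, 0, 0, 0, 0]]]'

```text
clock: 17.77
position: [0.6112, -0.0414, 0.0277]
ee_rot: [0.087, 0.996, 0.0, 0.0]
ft_force: [-3.2, 0.5, -1.3]
grip_width: 0.133
grasp_force: 49.1
```

carry_out --commands '[[[-0.01, 0, 0, 0, 0, 0], [-0.01, 0, 0, 0, 0, 0], [-0.01, 0, 0, 0, 0, 0], [-0.01, 0, 0, 0, 0, 0]]]'

```text
clock: 18.1
position: [0.6128, -0.0417, 0.0277]
ee_rot: [0.087, 0.996, 0.0, 0.0]
ft_force: [-3.9, 0.7, -2.4]
grip_width: 0.13
grasp_force: 49.1
```

carry_out --commands '[[[-0.01, 0, 0, 0, 0, 0], [-0.01, 0, 0, 0, 0, 0], [-0.01, 0, 0, 0, 0, 0], [-0.01, 0, 0, 0, 0, 0]]]'

```text
clock: 18.43
position: [0.6144, -0.042, 0.0277]
ee_rot: [0.087, 0.996, 0.0, 0.0]
ft_force: [-4.7, 0.2, -2.7]
grip_width: 0.132
grasp_force: 49.1
```

carry_out --commands '[[[-0.01, 0, 0, 0, 0, 0], [-0.01, 0, 0, 0, 0, 0], [-0.01, 0, 0, 0, 0, 0], [-0.01, 0, 0, 0, 0, 0]]]'

```text
clock: 18.77
position: [0.6159, -0.0422, 0.0277]
ee_rot: [0.087, 0.996, 0.0, -0.0]
ft_force: [-4.6, 0.0, -0.5]
grip_width: 0.133
grasp_force: 49.1
```

carry_out --commands '[[[-0.01, 0, 0, 0, 0, 0], [-0.01, 0, 0, 0, 0, 0], [-0.01, 0, 0, 0, 0, 0], [-0.01, 0, 0, 0, 0, 0]]]'

```text
clock: 19.1
position: [0.6175, -0.0425, 0.0277]
ee_rot: [0.087, 0.996, 0.0, -0.0]
ft_force: [-4.0, -0.1, -0.9]
grip_width: 0.128
grasp_force: 49.1
```

carry_out --commands '[[[-0.01, 0, 0, 0, 0, 0], [-0.01, 0, 0, 0, 0, 0], [-0.01, 0, 0, 0, 0, 0], [-0.01, 0, 0, 0, 0, 0]]]'

```text
clock: 19.43
position: [0.6191, -0.0428, 0.0277]
ee_rot: [0.087, 0.996, 0.0, -0.0]
ft_force: [-4.0, 0.8, -1.2]
grip_width: 0.133
grasp_force: 49.1
```

carry_out --commands '[[[-0.01, 0, 0, 0, 0, 0], [-0.01, 0, 0, 0, 0, 0], [-0.01, 0, 0, 0, 0, 0], [-0.01, 0, 0, 0, 0, 0]]]'

```text
clock: 19.77
position: [0.6206, -0.0431, 0.0277]
ee_rot: [0.087, 0.996, 0.0, -0.0]
ft_force: [-4.9, 0.8, -2.3]
grip_width: 0.132
grasp_force: 49.1
```

carry_out --commands '[[[-0.01, 0, 0, 0, 0, 0], [-0.01, 0, 0, 0, 0, 0], [-0.01, 0, 0, 0, 0, 0], [-0.01, 0, 0, 0, 0, 0]]]'

```text
clock: 20.1
position: [0.6222, -0.0433, 0.0277]
ee_rot: [0.087, 0.996, 0.0, -0.0]
ft_force: [-5.1, 1.2, -1.7]
grip_width: 0.13
grasp_force: 49.1
```

carry_out --commands '[[[-0.01, 0, 0, 0, 0, 0], [-0.01, 0, 0, 0, 0, 0], [-0.01, 0, 0, 0, 0, 0]]]'

```text
clock: 20.35
position: [0.6234, -0.0435, 0.0277]
ee_rot: [0.087, 0.996, 0.0, -0.0]
ft_force: [-4.7, 0.9, -0.5]
grip_width: 0.132
grasp_force: 49.1
```

carry_out --commands '[[[-0.01, 0, 0, 0, 0, 0], [-0.01, 0, 0, 0, 0, 0], [-0.01, 0, 0, 0, 0, 0]]]'

```text
clock: 20.6
position: [0.6245, -0.0438, 0.0277]
ee_rot: [0.087, 0.996, 0.0, -0.0]
ft_force: [-7.5, 1.4, -0.8]
grip_width: 0.132
grasp_force: 49.1
```

carry_out --commands '[[[-0.01, 0, 0, 0, 0, 0], [0, 0, 0, 0, 0, 0]]]'

```text
clock: 20.77
position: [0.6245, -0.0437, 0.0276]
ee_rot: [0.087, 0.996, 0.0, -0.001]
ft_force: [-6.0, 2.1, -0.9]
grip_width: 0.13
grasp_force: 49.4
```

carry_out --commands '[[[-0.01, 0, 0, 0, 0, 0], [-0.01, 0, 0, 0, 0, 0], [0, 0, 0, 0, 0, 0]]]'

```text
clock: 21.02
position: [0.6248, -0.0438, 0.0276]
ee_rot: [0.087, 0.996, 0.0, -0.001]
ft_force: [-10.8, 2.8, 2.9]
grip_width: 0.132
grasp_force: 49.9
```

```bash
python3 -c "
from s import *
av(4)"
```

```text
tcp shelf mm -84.1 0.6 z 27.6 F -10.86 -0.85 2.0 tz -0.0 yaw -10.025605426048486 clk 21.2167
mean Fx -10.84 sd 0.34
```

carry_out --commands '[[[-0.01, 0, 0, 0, 0, 0], [-0.01, 0, 0, 0, 0, 0], [0, 0, 0, 0, 0, 0]]]'

```text
clock: 21.47
position: [0.6249, -0.0438, 0.0276]
ee_rot: [0.087, 0.996, 0.0, -0.002]
ft_force: [-14.8, 2.6, 6.4]
grip_width: 0.132
grasp_force: 50.3
```

```bash
python3 -c "
from s import *
av(4)"
```

```text
tcp shelf mm -84.0 0.6 z 27.5 F -13.7 -0.02 6.05 tz -0.0 yaw -10.026455935265133 clk 21.6667
mean Fx -14.45 sd 0.37
```

carry_out --commands '[[[0, 0, -0.01, 0, 0, 0], [0, 0, -0.01, 0, 0, 0], [0, 0, 0, 0, 0, 0]]]'

```text
clock: 21.92
position: [0.625, -0.0438, 0.0279]
ee_rot: [0.087, 0.996, 0.0, -0.002]
ft_force: [-10.9, 2.5, -0.1]
grip_width: 0.131
grasp_force: 49.3
```

```bash
python3 -c "
from s import *
av(4)"
```

```text
tcp shelf mm -83.9 0.6 z 27.9 F -10.57 0.14 0.21 tz -0.0 yaw -10.027137259379785 clk 22.1167
mean Fx -10.53 sd 0.37
```

carry_out --commands '[[[-0.01, 0, -0.006, 0, 0, 0], [-0.015, 0, -0.006, 0, 0, 0], [0, 0, 0, 0, 0, 0]]]'

```text
clock: 22.37
position: [0.6252, -0.0439, 0.028]
ee_rot: [0.087, 0.996, 0.0, -0.003]
ft_force: [-13.8, 3.3, 0.5]
grip_width: 0.129
grasp_force: 49.5
```

```bash
python3 -c "
from s import *
av(5)"
```

```text
tcp shelf mm -83.7 0.6 z 28.0 F -13.68 0.9 1.06 tz -0.04 yaw -10.025685857130497 clk 22.6167
mean Fx -14.09 sd 0.46
```

carry_out --commands '[[[-0.008, 0, -0.004, 0, 0, 0], [0, 0, 0, 0, 0, 0], [0, 0, 0, 0, 0, 0]]]'

```text
clock: 22.87
position: [0.6252, -0.0439, 0.0281]
ee_rot: [0.087, 0.996, 0.0, -0.003]
ft_force: [-13.8, 2.3, 1.1]
grip_width: 0.134
grasp_force: 49.6
```

```bash
python3 -c "
from s import *
av(5)"
```

```text
tcp shelf mm -83.6 0.6 z 28.1 F -15.51 0.13 0.97 tz 0.02 yaw -10.022090008921708 clk 23.1167
mean Fx -15.08 sd 0.6
```

carry_out --commands '[[[0, 0, 0, 0, 0, 0], [0, 0, 0, 0, 0, 0], [0, 0, 0, 0, 0, 0], [0, 0, 0, 0, 0, 0], [0, 0, 0, 0, 0, 0], [0, 0, 0, 0, 0, 0]]]' --hand -0.2

```text
clock: 23.62
position: [0.6282, -0.0444, 0.0294]
ee_rot: [0.087, 0.996, 0.0, 0.0]
ft_force: [-0.7, 0.4, -0.5]
grip_width: 0.6
grasp_force: 0.0
```

carry_out --commands '[[[0, 0, -0.2, 0, 0, 0], [0, 0, -0.4, 0, 0, 0], [0.1, 0, -0.8, 0, 0, 0], [0.3, 0, -0.9, 0, 0, 0], [0.5, 0, -0.8, 0, 0, 0], [0.5, 0, -0.8, 0, 0, 0], [0.6, 0, -0.6, 0, 0, 0], [0.3, 0, -0.2, 0, 0, 0], [0, 0, 0, 0, 0, 0], [0, 0, 0, 0, 0, 0], [0, 0, 0, 0, 0, 0]]]'

```text
clock: 24.53
position: [0.5375, -0.0284, 0.2166]
ee_rot: [0.087, 0.996, -0.0, -0.0]
ft_force: [0.3, 0.1, 0.4]
grip_width: 0.596
grasp_force: 0.0
```

Run:
```python
from s import *
st()
p=camera_params("wrist");im=camera("wrist");cv2.imwrite("pics/w9.png",im[:,:,::-1])
for b in blobs(im,*YEL,60): x=onz(p,b[0],.055);print("tab",b[0],(x[:2]-O)@X,(x[:2]-O)@Y)
```

```text
tcp shelf mm -172.8 0.7 z 216.6 F 0.28 0.12 0.42 tz 0.07 yaw -10.020192183827461 clk 24.5333
tab [324.7, 305.6] -0.09285308766815062 0.0005319731028666978
```

View pics/w9.png

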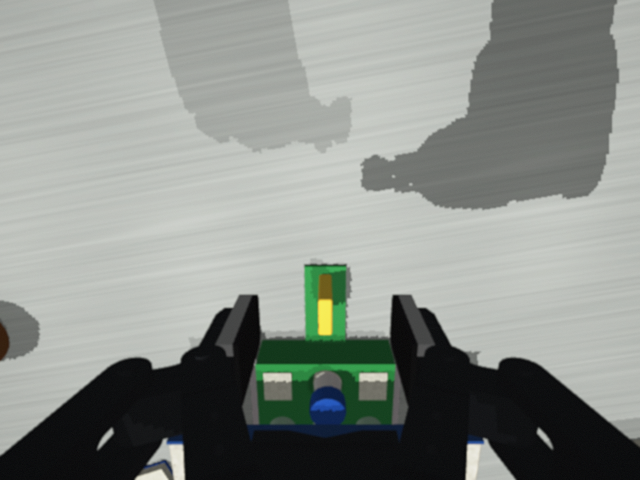

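The rack stands in the bay with its tab at (325,305) and the tube upright in its hole at (328,400). Allowing for the roughly 6 mm offset this kind of reading showed earlier, the tab is where it was let go.

```bash
python3 -c "
from workcell import *
print(hand_in())"
```

```text
the job is handed in; nothing more can be done
None
```

The loose tube is in the rack's free hole, level with the other caps; the rack was pressed against the buffer with an estimated 10 N (about 15 N total at the wrist), then released and left in place, and the job was handed in at about 25 s.

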